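# Queue parts canisters in an earthed bench rack

## Robot

A 6-joint arm with a two-finger parallel gripper is mounted at the origin on the work surface. World frame = base frame: x ahead of the robot, y to its left, z up, the work surface at z = 0. Lengths are in mm, angles in rad, forces in N, time in s.
With the tool pointing down it reaches from about 425 to 1125 mm from the base axis. Payload 14.9 kg.
Tool frame: the origin (TCP) lies at the very end of the fingers, on their centre line; the grasp point (between the pads) lies 19 mm behind it; z points along the fingers, y is the line along which they close (so a half turn about z gives the same grasp; the last joint's range is limited). The gripper opens to 91 mm and grips with 3 to 60 N. Pads are 32 mm wide; open, the fingers measure 118 mm over their backs; the gripper's body (76 mm by 178 mm) begins 60 mm behind the grasp point.
Start: joints at [1.231, 0.379, 1.734, -0, 1.028, -0.033], TCP at [211.414, 667.325, 213.932] pointing down, gripper open.
Joint ranges: [-2.77, 2.77], [-0.74, 2.19], [0, 2.66], [-1.06, 4.2], [0.31, 2.87], [-3.08, 3.08]. Speed limits (rad/s): [1.89, 1.89, 2.39, 3.14, 3.14, 3.14].

## Interface

Orientations are given as a unit quaternion [w, x, y, z].
In Python, from workcell import env gives the robot as it stands. Calls block until the motion is done:
- env.move_pose(position, orientation): joint-space move of the TCP to a pose.
- env.servo_line(position, rotation=None, rate=150, guard=None): straight line of the TCP; rotation=None keeps the orientation; rate is the mean speed in mm/s. With guard (N) it stops when the force on the tool has changed by that much, and returns True; else False.
- env.set_joints(angles): joint-space move.
- env.grip(opening): finger opening in mm; the grip force is fixed at half the most; returns when the fingers have stopped.
- env.sleep(seconds).
- env.solve_ik(position, orientation): joint angles nearest the present ones, or None.
- env.get_image(name): name is "side" or "top" or "wrist"; returns the picture (420x560x3 uint8, red, green, blue); there is no depth.
- env.camera_model(name): a dict with "K" (3x3 intrinsics, pixels), "dist" ([k1, k2, p1, p2, k3] as OpenCV has them; the pictures are not rectified), "R" (3x3) and "t" (3): a world point X has camera coordinates R X + t. Camera axes: x right, y down, z forward; pixel columns grow to the right and rows downward; lengths in mm; the calibration is good to about 2 mm. A picture is of the moment at which its call begins: read the wrist's pose just before it. camera_model takes no time and is no camera call; for the wrist camera it gives the pose at the moment of the call.
A pose or a line that the arm cannot do raises env.PlanningError and nothing moves.
- env.hand_in(): hands the job in; it is judged then, once.
Readings, each from a call of its own:
- env.current_clock(): time.
- env.current_qpos(): joint angles.
- env.current_qd(): joint speeds.
- env.current_tau(): joint torques, N m.
- env.current_position(): TCP position.
- env.current_ee_rot(): TCP orientation.
- env.current_contact_force(): force on the tool from outside, world axes, zero at the start.
- env.current_moment(): the same for the moment, N m.
- env.current_width(): finger opening in mm.
- env.current_finger_force(): force on a finger pad.
Only numpy, scipy, OpenCV 4.12 (cv2) and the standard library are available. Lean on these libraries where they do the work, as an engineer would, in place of code of your own. Each camera call takes 0.05 s, during which the arm holds its last target. There are 200 camera calls.

## Task

The red-lidded canister already stands in the rack's lane. Load the yellow one and then the green one behind it: slide each along the blue mat (never lift it off the mat, never tip it over) and push it wholly under the clear cover, yellow before you bring green. When all three stand upright in single file, pushed fully home against the end stop and one another, lay the bar with the orange grip across the two black supports at the lane's mouth, down in both notches, and let go. Leave the blue-lidded canister, the tin, the reel and the phone where they are.

Things in the scene. Friction and masses are not known exactly. Their poses are not given: they have to be found in the camera images.
- rack: Fixed aluminium rack with one straight lane, on a 3 mm blue mat (top at z = 0.003; it is also the lane's floor). Place and yaw vary; the lane runs to the robot's left (+y) within 0.3 rad. Origin: on the mat, on the lane's centre line, right under the cover's front edge. Axes: x along the lane inwards, y across it, z up. Offsets below are in this frame, in mm.
- lane_mouth (a point): Point on the mat at rack x = -50, y = 0, where the straight rails begin: they run to x = 160, 16 high, 6 thick, inner faces at y = +-25.5 (lane 51 wide). Outwards from here to x = -85 they flare, inner faces there 43 from the centre line. Axes as the rack.
- lane_stop (a point): Foot of the end stop's face at rack x = 158, y = 0 (stop 45 high). Fully home the canisters' centres are at rack x = 135 (first in), 89 and 43. Axes as the rack.
- cover_edge (a point): Middle of the front edge (yellow strip), underside, of the clear acrylic cover, 66 above the mat. Cover: rack x = 0 to 165, y = +-60, 5 thick, nothing above it, on 10 mm square posts at x = 25 and 150, y = +-50. The last canister's near side ends 20 inside this edge: vertical fingers cannot get there, fingers leaning 25 degrees or more, tips inwards, can. Axes as the rack.
- bar_seat (a point): Where the middle of the bar's underside goes: rack x = -18, y = 0, 30 above the mat, midway between two black supports centred at y = +-46 (each 32 along x, 16 along y). Notch in each: floor 30 above the mat, 20 wide along x, 12 deep, open along y; lips' tops 42 above the mat. Bar's length goes along y. Axes as the rack.
- can_red: Loose upright parts canister, 46 mm diameter, 50 mm tall, grey with a red screw lid (top 14 mm), 100 to 210 g; rubs hard on the mat, so it tips if pushed or dragged by its top. Origin at the centre of its underside, z up. Stands in the lane already, its centre at rack x = 50 to 110 mm, so it is not yet home.
- can_yellow: Loose upright parts canister, 46 mm diameter, 50 mm tall, grey with a yellow screw lid (top 14 mm), 100 to 210 g; rubs hard on the mat, so it tips if pushed or dragged by its top. Origin at the centre of its underside, z up. Stands on the mat to the right (-y) of the rack; yellow, green and blue may each stand in any of three places there.
- can_green: Loose upright parts canister, 46 mm diameter, 50 mm tall, grey with a green screw lid (top 14 mm), 100 to 210 g; rubs hard on the mat, so it tips if pushed or dragged by its top. Origin at the centre of its underside, z up. Stands on the mat to the right (-y) of the rack; yellow, green and blue may each stand in any of three places there.
- bar: Loose aluminium retaining bar, 14 (its x) by 140 (its y) by 10 high (mm), 120 g, with an upright orange grip block mid-top: 24 along x, 16 along y, from 10 to 46 mm above the underside. Origin at the centre of its underside, z up. Starts flat on the mat between robot and rack, left (+y) of the reel, its length within 0.35 rad of world y.
- tin: Bystander: steel tip-cleaner tin with a black top, 48 mm diameter, 38 mm tall, standing loose among the canisters. Origin at the centre of its underside.
- reel: Bystander: solder reel with blue flanges, 50 mm diameter, 45 mm tall, standing loose on its flange on the robot's side of the rack's mouth. Origin at the centre of its underside.
- phone: Bystander: black phone lying loose on the mat, 150 (its x) by 72 (its y) by 8 mm thick. Origin at the centre of its underside.
- can_blue: Loose upright parts canister, 46 mm diameter, 50 mm tall, grey with a blue screw lid (top 14 mm), 100 to 210 g; rubs hard on the mat, so it tips if pushed or dragged by its top. Origin at the centre of its underside, z up. Bystander: stands on the mat among the yellow and green ones and is not to be loaded.
Mind the look-alikes: they are no part of the job. Leave any brown or pink look-alike of the can_yellow alone.

How it is judged (in metres and radians):
On the way, in this order (a step that is already met when the one before it is completed fails the run):
1. the yellow canister is between the rails, wholly under the cover (x of can_yellow in the frame of rack above 0.025 m and y of can_yellow in the frame of rack between -0.006 and 0.006 m), for 0.2 s.
2. the green canister is between the rails, wholly under the cover, after the one before (x of can_green in the frame of rack above 0.025 m and y of can_green in the frame of rack between -0.006 and 0.006 m), for 0.2 s.
3. the bar lies across both supports, in the notches (x of bar in the frame of rack between -0.022 and -0.014 m and y of bar in the frame of rack between -0.013 and 0.013 m and z of bar in the frame of rack between 0.027 and 0.033 m and angle between the y axis of bar and the y axis of rack, either way round below 0.12 rad and angle between bar's own z axis and vertical below 0.06 rad), for 0.2 s.
At the end, for the whole second after the job is handed in: Red, yellow, green stand upright in the lane in that order from the end stop, each at most 5 mm short of home and 6 mm off the centre line; the bar lies flat in both notches, within 0.12 rad of square and 13 mm of centred; all at rest, bar released (all of step 3 and x of can_red in the frame of rack above 0.13 m and y of can_red in the frame of rack between -0.006 and 0.006 m and angle between each of can_red, can_yellow, can_green's own z axis and vertical below 0.08 rad and linear speed of each of can_red, can_yellow, can_green, bar below 0.02 m/s and x of can_yellow in the frame of rack above 0.084 m and y of can_yellow in the frame of rack between -0.006 and 0.006 m and x of can_green in the frame of rack above 0.038 m and y of can_green in the frame of rack between -0.006 and 0.006 m); the robot touches nothing.
It fails at once if a canister is lifted more than 10 mm off the mat (height (world z) of any of can_red, can_yellow, can_green above 0.013 m).
It fails at once if a canister is tipped over (angle between any of can_red, can_yellow, can_green's own z axis and vertical above 0.45 rad).
It fails at once if the blue canister, the tin, the reel or the phone is pushed more than 15 mm from its place (distance of any of can_blue, tin, reel, phone from where it was at the start of the episode above 0.015 m).
It also fails if it takes over 72 s, if anything falls off the work surface, if the arm or the gripper's body presses on something with over 40 N, if the wrist force passes 120 N, or if a joint passes its speed limit or range.

## Working session

There is one attempt and no reset: what is moved stays moved. The work goes in short steps, each a Python script; the robot and the scene stay as the last script left them, time stands still between calls to the robot, and variables do not carry over. Pictures are saved under pics/ and viewed, at most 11 in all, crops included, and the job is handed in when it is done.

```bash
ls; mkdir -p pics; python3 - <<'E'
from workcell import env
import cv2,numpy as np
for n in("top","side"):
    im=env.get_image(n); cv2.imwrite(f"pics/{n}0.png",im[:,:,::-1])
    c=env.camera_model(n); R=np.array(c["R"]);t=np.array(c["t"]);print(n,np.round(c["K"],1).tolist(),c["dist"],(-R.T@t).round(0),R.round(2).tolist())
print(env.current_clock(),env.current_ee_rot(), env.current_width())
E
```

```text
pics
top [[419.7, 0.0, 282.8], [0.0, 419.7, 206.1], [0.0, 0.0, 1.0]] [-0.05076617  0.          0.          0.          0.        ] [ 408. -116. 1107.] [[0.01, -1.0, 0.02], [-0.99, -0.01, -0.15], [0.15, -0.02, -0.99]]
side [[486.3, 0.0, 273.8], [0.0, 486.3, 205.1], [0.0, 0.0, 1.0]] [-0.16912267  0.          0.          0.          0.        ] [ 506. -931.  676.] [[1.0, -0.09, -0.02], [-0.07, -0.58, -0.81], [0.06, 0.81, -0.59]]
0.1 [-9.58153750e-05  1.52812123e-01  9.88255124e-01 -5.06416286e-04] 91.39073174623606
```

```bash
sleep 8; ls pics
```

```text
side0.png
top0.png
```

View pics/top0.png

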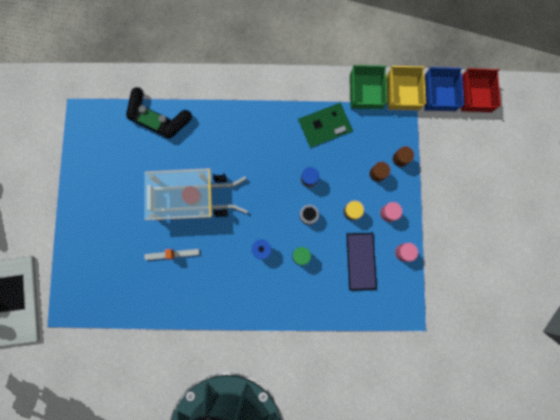

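View pics/side0.png

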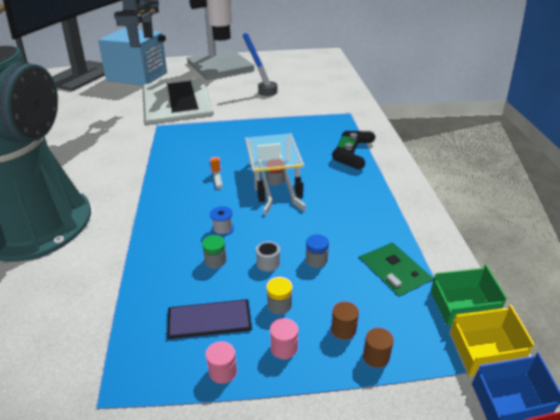

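The top view shows the rack with its lane running left: cover's yellow edge about column 211, flares at (245,181) and (248,211), red lid (191,195). Also visible: bar (172,254), reel (262,249), green (302,256), tin (310,214), blue (310,177), yellow (355,210). The side view agrees: yellow (280,288), green (214,244), red under the cover (273,165).

```bash
cat > h.py <<'E'
from workcell import env
import cv2,numpy as np
from scipy.spatial.transform import Rotation as Ro
def snap(n,f=None):
    c=env.camera_model(n); im=env.get_image(n)
    if f: cv2.imwrite(f"pics/{f}.png",im[:,:,::-1])
    return im,c
def cast(c,uv,z):
    "pixels -> world points on the plane at height z"
    K,R,t=(np.array(c[k],float) for k in("K","R","t"))
    p=cv2.undistortPoints(np.array(uv,float).reshape(-1,1,2),K,np.array(c["dist"],float)).reshape(-1,2)
    d=np.c_[p,np.ones(len(p))]@R; o=-R.T@t
    return o+d*((z-o[2])/d[:,2])[:,None]
def proj(c,X):
    return cv2.projectPoints(np.array(X,float).reshape(-1,1,3),cv2.Rodrigues(np.array(c["R"]))[0],np.array(c["t"],float),np.array(c["K"]),np.array(c["dist"]))[0].reshape(-1,2)
def blobs(im,h0,h1,s=110,v=60,amin=25,roi=None):
    hsv=cv2.cvtColor(im,cv2.COLOR_RGB2HSV)
    m=cv2.inRange(hsv,(h0,s,v),(h1,255,255))
    if roi: k=np.zeros_like(m);x0,y0,x1,y1=roi;k[y0:y1,x0:x1]=255;m&=k
    cs=cv2.findContours(m,cv2.RETR_EXTERNAL,cv2.CHAIN_APPROX_NONE)[0]
    return sorted([x for x in cs if cv2.contourArea(x)>=amin],key=cv2.contourArea,reverse=True)
def cen(c): return cv2.minAreaRect(c)[0]
def quat(yaw,lean=0):
    """tool down; tool y along (horizontal) direction at angle yaw; lean tilts so that
    the tips go towards tool -x... (sign checked by caller)"""
    y=np.array([np.cos(yaw),np.sin(yaw),0]);x=np.array([np.sin(yaw),-np.cos(yaw),0])
    x=np.cross(y,[0,0,-1.]);M=np.c_[x,y,[0,0,-1.]]@Ro.from_euler('y',lean).as_matrix()
    q=Ro.from_matrix(M).as_quat();return [q[3],q[0],q[1],q[2]]
E
python3 - <<'E'
from h import *
im=cv2.cvtColor(cv2.imread("pics/top0.png"),cv2.COLOR_BGR2RGB);c=env.camera_model("top")
si=cv2.cvtColor(cv2.imread("pics/side0.png"),cv2.COLOR_BGR2RGB);cs=env.camera_model("side")
for n,h,rt,rs,z in(("yellow",(20,35),(330,190,375,225),(260,270,300,305),53),("green",(45,80),(285,240,320,275),(195,230,235,270),53),
  ("red",(0,12),(180,180,205,210),(260,150,290,185),53),("grip",(3,16),(160,240,185,265),(205,150,228,185),49)):
    b=blobs(im,*h,s=90,amin=15,roi=rt); b2=blobs(si,*h,s=90,amin=10,roi=rs)
    print(n,[(np.round(cen(x)),cv2.contourArea(x),cast(c,cen(x),z).round(0)[0][:2]) for x in b],[(np.round(cen(x)),cv2.contourArea(x),cast(cs,cen(x),z-7).round(0)[0][:2]) for x in b2])
P=dict(reel=((262,249),48),tin=((310,214),41),blue=((310,176),53),flareA=((245,181),19),flareB=((248,211),19),coverFL=((211,169),74),coverFR=((212,218),74),coverBL=((145,172),74),coverBR=((146,220),74),barL=((146,257),13),barR=((199,252),13),ph1=((348,234),11),ph2=((349,289),11),pink=((392,211),53))
for k,(u,z) in P.items(): print(k,cast(c,u,z).round(0)[0][:2])
# reach
R0=env.current_position();print(R0)
E
```

```text
yellow [(array([354., 210.]), 227.5, array([ 559., -316.]))] [(array([279., 289.]), 429.0, array([ 558., -319.]))]
green [(array([301., 256.]), 208.5, array([ 441., -184.]))] [(array([213., 245.]), 308.0, array([ 439., -183.]))]
red [] [(array([276., 171.]), 17.0, array([590.,  79.]))]
grip [(array([169., 254.]), 55.5, array([442., 148.]))] [(array([215., 165.]), 83.0, array([441., 137.]))]
reel [457. -85.]
tin [ 548. -206.]
blue [ 645. -205.]
flareA [637. -36.]
flareB [557. -46.]
coverFL [655.  46.]
coverFR [531.  39.]
coverBL [645. 212.]
coverBR [524. 203.]
barL [434. 216.]
barR [449.  79.]
ph1 [ 500. -309.]
ph2 [ 358. -310.]
pink [ 557. -416.]
[211.29512955 666.97546644 213.34612512]
```

```bash
python3 - <<'E'
from h import *
ok=lambda p,q:(lambda s:None if s is None else np.round(s,2))(env.solve_ik(p,q))
a=np.pi/2+.058
for L in(.5,.61):
  for yw,l in((a-np.pi/2,L),(a+np.pi/2,-L)):
    print(L,yw,[ok([593+5,y,z],quat(yw,l)) for y,z in((-130,150),(-100,16),(55,16))])
print([ok(p,quat(a)) for p in([559,-316,8],[441,-184,8],[590,-20,330],[442,148,20])])
print('barquat',[ok(p,quat(w)) for p in([442,148,20],[594,25,50]) for w in(a-np.pi/2,a+np.pi/2)])
env.move_pose([570,0,330],quat(a)); print(env.current_clock())
im,c=snap("wrist","w1");print((-np.array(c["R"]).T@c["t"]).round())
E
```

```text
0.5 0.05800000000000005 [array([-0.44,  0.44,  1.86,  0.48,  1.15, -0.76]), array([-0.4 ,  0.63,  1.88,  0.56,  0.95, -0.86]), array([-0.16,  0.59,  1.96,  0.68,  0.84, -0.75])]
0.5 3.199592653589793 [array([-0.44,  0.44,  1.86,  0.48,  1.15,  2.38]), array([-0.4 ,  0.63,  1.88,  0.56,  0.95,  2.28]), array([-0.16,  0.59,  1.96,  0.68,  0.84,  2.4 ])]
0.61 0.05800000000000005 [array([-0.47,  0.47,  1.84,  0.55,  1.23, -0.83]), array([-0.43,  0.66,  1.86,  0.63,  1.04, -0.93]), array([-0.2 ,  0.62,  1.94,  0.77,  0.92, -0.85])]
0.61 3.199592653589793 [array([-0.47,  0.47,  1.84,  0.55,  1.23,  2.31]), array([-0.43,  0.66,  1.86,  0.63,  1.04,  2.21]), array([-0.2 ,  0.62,  1.94,  0.77,  0.92,  2.3 ])]
[array([-0.55,  0.58,  1.9 , -0.  ,  0.66, -2.18]), array([-0.44,  0.41,  2.22, -0.  ,  0.51, -2.07]), array([-0.07,  0.09,  1.88, -0.  ,  1.18, -1.7 ]), array([ 0.27,  0.37,  2.25, -0.  ,  0.53, -1.36])]
barquat [array([ 0.27,  0.37,  2.25, -0.  ,  0.53,  0.22]), array([ 0.27,  0.37,  2.25, -0.  ,  0.53, -2.93]), array([ 0.  ,  0.46,  2.  , -0.  ,  0.69, -0.06]), None]
2.8083
[504.  -3. 500.]
```

View pics/w1.png

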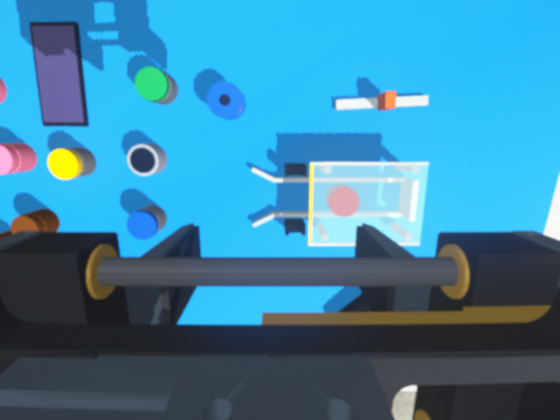

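Wrist view: everything needed is visible. Cover edge at column 311 (rows 163–244), supports (295,171) and (294,226), red (343,201), bar (336–428, ~102) with grip (387,100), yellow (65,164), tin (145,159), green (152,85), reel (226,100), blue (143,223).

```bash
python3 - <<'E'
from h import *
im=cv2.cvtColor(cv2.imread("pics/w1.png"),cv2.COLOR_BGR2RGB);c=env.camera_model("wrist")
def rep(n,h,roi,z,**k):
    for b in blobs(im,*h,roi=roi,**k)[:2]:
        r=cv2.minAreaRect(b);(u,v),rad=cv2.minEnclosingCircle(b)
        print(n,cv2.contourArea(b),np.round(r[0],1),np.round(r[1],1),cast(c,r[0],z).round(1)[0][:2],'box',cast(c,cv2.boxPoints(r),z)[:,:2].round(0).tolist())
rep("strip",(18,32),(300,155,325,255),72,s=80,v=100)
rep("yellow",(20,35),(40,140,100,190),53);rep("green",(45,75),(130,60,180,110),53,s=90)
rep("grip",(2,14),(370,85,405,115),49);rep("red",(0,12),(320,180,370,225),53,s=40);rep("red",(170,180),(320,180,370,225),53,s=40)
g=cv2.cvtColor(im,cv2.COLOR_RGB2GRAY);hsv=cv2.cvtColor(im,cv2.COLOR_RGB2HSV)
def low(n,roi,z,m):
    k=np.zeros_like(g);x0,y0,x1,y1=roi;k[y0:y1,x0:x1]=255
    for b in cv2.findContours(m&k,cv2.RETR_EXTERNAL,cv2.CHAIN_APPROX_NONE)[0]:
        if cv2.contourArea(b)>40:
            r=cv2.minAreaRect(b);print(n,cv2.contourArea(b),np.round(r[0],1),np.round(r[1],1),cast(c,r[0],z).round(1)[0][:2],'box',cast(c,cv2.boxPoints(r),z)[:,:2].round(0).tolist())
dark=cv2.inRange(g,0,60)
low("sup",(278,155,312,240),45,dark)
white=cv2.inRange(hsv,(0,0,150),(180,75,255))
low("bar",(325,88,440,115),13,white)
low("rail",(245,160,310,240),19,white)
low("cover",(305,155,435,250),74,cv2.inRange(hsv,(0,0,120),(180,140,255)))
P=dict(reel=((225,99),48),tin=((143,159),41),blue=((142,223),53),ph=((87,124),11),ph2=((39,125),11),cFL=((312,163),74),cFR=((310,245),74),cBL=((428,163),74),cBR=((420,244),74))
for k,(u,z) in P.items(): print(k,cast(c,u,z).round(0)[0][:2])
cv2.imwrite("pics/w1c.png",cv2.resize(im[75:255,230:440],None,fx=3.3,fy=3.3,interpolation=2)[:,:,::-1])
E
```

```text
strip 148.0 [310.5 203.5] [79.  3.] [592.6  50.1] box [[537.0, 43.0], [537.0, 47.0], [652.0, 57.0], [652.0, 53.0]]
yellow 770.5 [ 65.  163.5] [29. 34.] [ 557.7 -312.4] box [[538.0, -336.0], [535.0, -285.0], [578.0, -289.0], [581.0, -341.0]]
green 732.0 [151.   83.5] [31. 30.] [ 440.8 -181. ] box [[422.0, -201.0], [420.0, -160.0], [460.0, -160.0], [462.0, -203.0]]
grip 152.5 [389.5 100. ] [16. 11.] [442.6 151.5] box [[433.0, 142.0], [431.0, 158.0], [453.0, 161.0], [454.0, 145.0]]
red 596.0 [343.5 201.5] [27. 27.] [590.6 101.4] box [[572.0, 79.0], [569.0, 119.0], [610.0, 124.0], [612.0, 83.0]]
sup 90.5 [294. 225.] [10. 16.] [633.6  30.8] box [[626.0, 18.0], [625.0, 42.0], [641.0, 44.0], [642.0, 19.0]]
sup 111.0 [295. 169.] [ 8. 18.] [547.5  26.1] box [[542.0, 12.0], [541.0, 39.0], [553.0, 40.0], [554.0, 13.0]]
bar 370.0 [356.5 103.2] [10.3 41.4] [445.6 114.1] box [[442.0, 82.0], [435.0, 144.0], [450.0, 147.0], [456.0, 84.0]]
bar 293.0 [410.1 102.1] [34.  17.3] [438.5 195.8] box [[449.0, 169.0], [424.0, 170.0], [428.0, 222.0], [453.0, 222.0]]
rail 231.5 [280.5 215. ] [48. 55.] [625.4   9.6] box [[589.0, -37.0], [584.0, 51.0], [664.0, 58.0], [669.0, -33.0]]
rail 212.0 [280.5 174.5] [23. 57.] [559.9   5.6] box [[545.0, -40.0], [539.0, 49.0], [575.0, 52.0], [581.0, -38.0]]
cover 9293.5 [367. 204.] [124.  86.] [588.1 130.5] box [[658.0, 47.0], [533.0, 37.0], [522.0, 209.0], [648.0, 231.0]]
reel [455. -79.]
tin [ 546. -201.]
blue [ 642. -201.]
ph [ 499. -300.]
ph2 [ 504. -378.]
cFL [535.  47.]
cFR [654.  54.]
cBL [525. 208.]
cBR [644. 217.]
```

View pics/w1c.png

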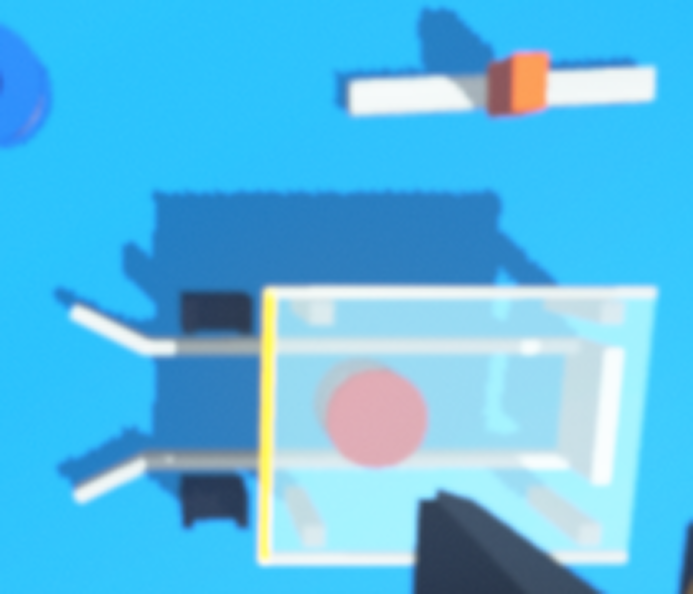

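The crop shows the rack nearly square to the world: strip at column 268, supports at columns 181–250, both rails and the bar clear. Top and wrist cameras differ by 4–5 mm in y, so I'll take a second, closer wrist look.

```bash
python3 - <<'E'
from h import *
env.move_pose([575,45,190],quat(1.632)); 
im,c=snap("wrist","w2");print(env.current_clock(),env.current_position(),(-np.array(c["R"]).T@c["t"]).round())
hsv=cv2.cvtColor(im,cv2.COLOR_RGB2HSV)
O=np.array([593,47]);ex=np.array([-.061,.998]);ey=np.array([-.998,-.061])
for b in blobs(im,18,32,s=80,v=100)[:4]:
    r=cv2.minAreaRect(b);print(cv2.contourArea(b),np.round(r[0]),np.round(r[1]),'edge bot',[ (lambda p:(p.round(1).tolist(),))(x) for x in cast(c,cv2.boxPoints(r),72)[:,:2]])
o=im.copy()
F=lambda x,y,z:np.r_[O+x*ex+y*ey,z+3]
for p in[F(0,-60,71),F(0,60,71),F(-34,-38,42),F(-2,-38,42),F(-34,38,42),F(-2,38,42),F(-50,25.5,16),F(-50,-25.5,16),F(-85,43,16),F(-85,-43,16)]:
    u=proj(c,p)[0];print(u.round(0));cv2.circle(o,tuple(int(v) for v in u),2,(255,0,255),-1)
cv2.imwrite("pics/w2o.png",cv2.resize(o,(800,600))[:,:,::-1])
E
```

```text
3.55 [576.27855892  44.82279883 191.91084525] [510.  42. 361.]
2796.5 [406. 316.] [ 15. 284.] edge bot [([687.6, 38.4],), ([666.3, 345.1],), ([684.9, 350.9],), ([706.1, 39.6],)]
726.0 [455. 272.] [53. 28.] edge bot [([605.7, 211.6],), ([602.2, 240.1],), ([660.3, 256.3],), ([663.8, 226.4],)]
283.5 [ 93. 271.] [15. 52.] edge bot [([684.7, -152.4],), ([625.5, -143.5],), ([625.5, -128.5],), ([684.6, -136.6],)]
279.0 [280. 212.] [ 5. 92.] edge bot [([627.9, 49.7],), ([535.7, 43.9],), ([535.4, 48.6],), ([627.5, 54.7],)]
[277. 282.]
[278. 163.]
[247. 251.]
[276. 251.]
[245. 182.]
[276. 182.]
[233. 190.]
[235. 233.]
[202. 175.]
[206. 247.]
```

View pics/w2o.png

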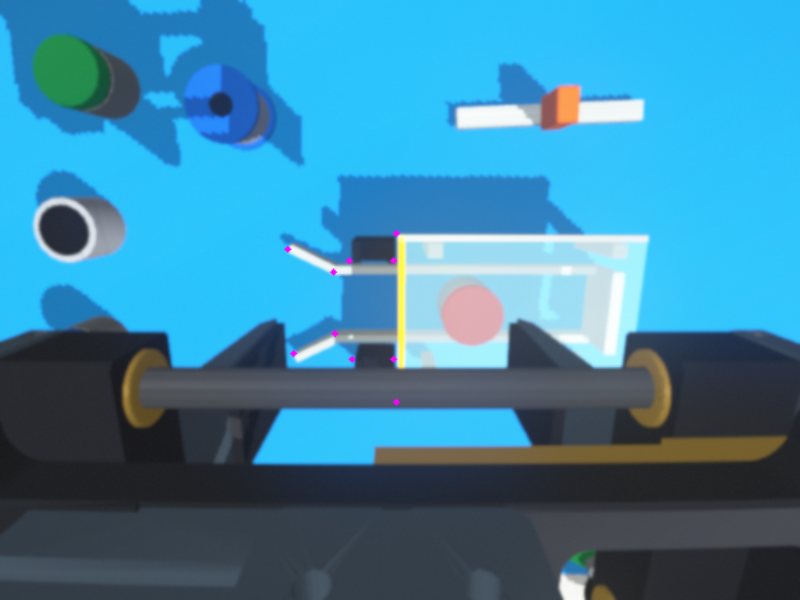

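Overlay in the second wrist view fits to about 2 px, so I correct the rack origin to about (593.5, 48.3) at yaw 0.061. Next I grasp yellow and drag it through the tin–green gap.

```bash
cat >> h.py <<'E'
O=np.array([593.5,48.3]);A=.061;ex=np.array([-np.sin(A),np.cos(A)]);ey=np.array([-np.cos(A),-np.sin(A)])
Q=quat(np.pi/2+A)
def L(x,y=0,z=0): return np.r_[O+x*ex+y*ey,z]
def rack(p): d=np.array(p)[:2]-O; return np.round([d@ex,d@ey],1)
def drag(xy,way,zt=8,xend=-60):
    env.move_pose([*xy,120],Q); env.grip(76)
    print("down",env.servo_line([*xy,zt],rate=120,guard=20),env.current_position().round(1))
    env.grip(30); print("w",env.current_width(),env.current_finger_force(),env.current_clock())
    if not 40<env.current_width()<50: raise SystemExit("bad grasp")
    z=env.current_position()[2]
    for w in [*way]: print(env.servo_line([*w,zt],rate=110,guard=40),env.current_contact_force().round(1))
    print(env.servo_line(L(-130,0,zt),rate=110,guard=40),env.servo_line(L(xend,0,zt),rate=70,guard=40),env.current_contact_force().round(1),rack(env.current_position()))
    env.grip(64); env.servo_line(L(xend,0,150),rate=200); print(env.current_clock())
E
python3 - <<'E'
from h import *
drag((558.5,-314),[(505,-255),(494,-225),(494,-145)])
im,c=snap("wrist","w3");im2,c2=snap("top","t3")
for n,i,k in(("w",im,c),("t",im2,c2)):
  for nm,h in(("y",(20,35)),("g",(45,75))):
    for b in blobs(i,*h,s=110,amin=100)[:4]: print(n,nm,cv2.contourArea(b),np.round(cen(b)),cast(k,cen(b),53).round(1)[0][:2],rack(cast(k,cen(b),53)[0]))
cv2.imwrite("pics/j.png",np.vstack([im[:300],im2[150:300]])[:,:,::-1])
E
```

```text
down False [ 559.  -314.3    8.7]
w 45.35023588062604 30.000644624233246 7.0167
False [-3.5  7.  15.2]
False [-1.   6.5 15. ]
False [ 0.6  6.1 10.9]
False False [-0.4  3.4  8.1] [-58.7   0.9]
12.9917
w y 2265.5 [430. 315.] [690.4 146.1] [  91.7 -102.7]
w y 1900.5 [279. 210.] [593.5  -9.5] [-57.7   3.5]
w y 438.0 [408. 273.] [647.  116.3] [ 64.7 -57.5]
w y 379.5 [144. 276.] [ 665.6 -133. ] [-185.3  -61. ]
w g 1921.0 [78. 22.] [ 448.9 -178.6] [-217.7  158.2]
t y 1485.5 [406.  88.] [ 893.2 -464.9] [-530.5 -267.9]
t g 1367.5 [369.  86.] [ 893.4 -364.3] [-430.1 -274.2]
t g 1075.0 [325. 125.] [ 784. -245.] [-304.4 -172.3]
t g 250.5 [150. 119.] [792.9 215.3] [ 154.6 -209.3]
t g 183.5 [301. 255.] [ 442.3 -183.4] [-222.   165.1]
```

View pics/j.png

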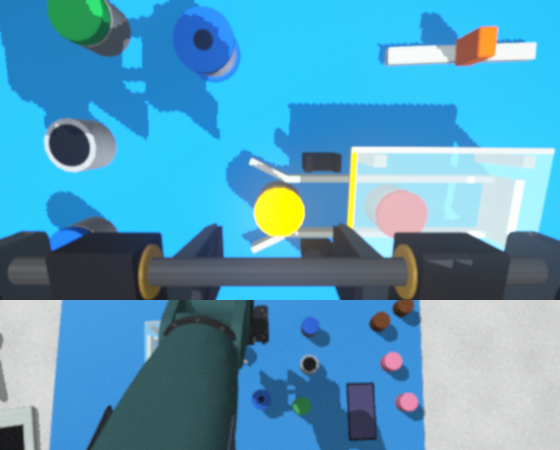

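The frame shows yellow standing upright in the flare (279,210), red (400,213) and the bystanders undisturbed. Now I push with leaning fingers.

```bash
cat >> h.py <<'E'
LEAN=.58; QP=quat(A,LEAN)
def push(xt,rate=60,guard=25):
    env.move_pose(L(-122,0,130),QP); env.grip(14)
    print("dn",env.servo_line(L(-122,0,15),rate=150,guard=15),env.current_position().round(1))
    g=env.servo_line(L(xt,0,15),rate=rate,guard=guard); env.sleep(.2)
    print("push",g,rack(env.current_position()),env.current_position()[2],env.current_contact_force().round(1),env.current_clock())
def lids(n):
    im,c=snap(n)
    for nm,h,s in(("r",(0,8),40),("y",(20,33),60),("g",(45,75),60)):
        for b in blobs(im,*h,s=s,amin=100):
            r=rack(cast(c,cen(b),53)[0])
            if -90<r[0]<170 and abs(r[1])<25: print(n,nm,cv2.contourArea(b),np.round(cen(b)),r)
    return im
E
python3 - <<'E'
from h import *
push(-2)
env.servo_line(L(-110,0,16),rate=200); env.servo_line(L(-130,0,130),rate=250)
env.move_pose(L(-30,0,190),Q)
im=lids("wrist");cv2.imwrite("pics/w4.png",im[:300,:,::-1]);print(env.current_clock())
E
```

```text
dn False [601.4 -73.6  15.6]
push False [-2.1 -0. ] 15.009492166330833 [-0.3 -1.4  0.5] 18.1083
wrist y 1241.0 [337. 203.] [31.8  1.7]
wrist y 367.0 [309. 192.] [ 3.6 13.5]
20.2917
```

View pics/w4.png

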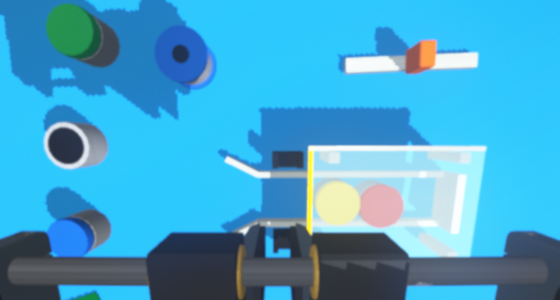

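Yellow (337,203) is wholly under the cover at rack x≈32, with red touching it (380,205). Next is green.

```bash
python3 - <<'E'
from h import *
env.move_pose([480,-150,190],Q)
drag((441.5,-183),[(480,-160),(530,-135)])
lids("wrist")
push(20,rate=50,guard=22)
env.servo_line(L(-100,0,16),rate=200); env.servo_line(L(-125,0,130),rate=250)
env.move_pose(L(-30,0,190),Q)
im=lids("wrist");cv2.imwrite("pics/w5.png",im[:300,:,::-1]);print(env.current_clock())
E
```

```text
down False [ 441.9 -183.2    8.5]
w 45.949839874043306 30.00083237886429 24.25
False [3.2 1.1 5.5]
False [2.6 1.5 4.8]
False False [-0.4  3.2  7.2] [-60.2   0.3]
28.925
wrist y 676.5 [363. 189.] [16.7 22.6]
wrist g 1806.5 [278. 212.] [-59.    2.1]
dn False [601.4 -73.6  15.6]
push True [ 8.5 -0.8] 14.74495236431523 [-0.2 -9.8  3.8] 34.1667
wrist y 352.5 [309. 191.] [ 3.4 14.5]
wrist y 201.0 [380. 203.] [76.4  1.7]
36.35
```

View pics/w5.png

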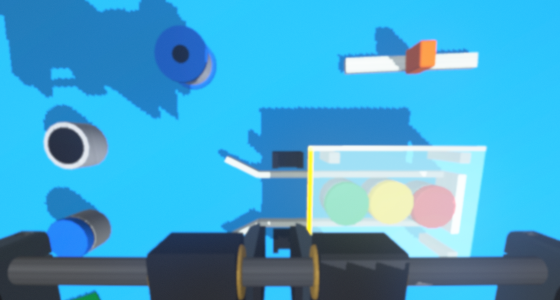

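All three lids are in file: green (347,203), yellow (391,202), red (433,206), tight against the stop; the push stopped at rack x 8.5 as predicted. Now I measure the bar.

```bash
cat > bar.py <<'E'
from h import *
def bar(im,c,zt,roi=None):
    "bar top at height zt, grip top at zt+36"
    hsv=cv2.cvtColor(im,cv2.COLOR_RGB2HSV)
    g=blobs(im,2,16,s=120,amin=60,roi=roi)[0]
    gx,gy,gw,gh=cv2.boundingRect(g)
    m=cv2.inRange(hsv,(0,0,120),(180,90,255));k=np.zeros_like(m);k[max(0,gy-30):gy+gh+40,max(0,gx-130):gx+gw+130]=255
    cs=[b for b in cv2.findContours(m&k,cv2.RETR_EXTERNAL,cv2.CHAIN_APPROX_NONE)[0] if cv2.contourArea(b)>200]
    return g,cs
E
python3 - <<'E'
from bar import *
env.move_pose([520,150,190],Q)
im,c=snap("wrist","w6")
g,cs=bar(im,c,13)
print(env.current_position().round(1),env.current_clock(),cv2.boundingRect(g),cen(g))
for b in cs: r=cv2.minAreaRect(b);print(cv2.contourArea(b),np.round(r[0]),np.round(r[1]),cast(c,cv2.boxPoints(r),13)[:,:2].round(1).tolist())
P=np.vstack([cast(c,b.reshape(-1,2),13)[:,:2] for b in cs]).astype(np.float32)
print(cv2.minAreaRect(P))
gp=cast(c,g.reshape(-1,2),49)[:,:2].astype(np.float32);print(cv2.minAreaRect(gp))
cv2.imwrite("pics/w6c.png",cv2.resize(im[:300],(800,428))[:,:,::-1])
E
```

```text
[520.5 149.2 189.7] 37.0583 (278, 114, 14, 23) (284.5, 125.0)
1891.0 [284. 125.] [ 26. 128.] [[430.5, 82.5], [422.1, 221.3], [449.5, 224.3], [458.1, 83.0]]
((440.1813049316406, 152.76068115234375), (27.539508819580078, 140.72476196289062), 3.473206043243408)
((441.6015625, 152.63363647460938), (20.88368034362793, 12.837955474853516), 3.47393536567688)
```

View pics/w6c.png

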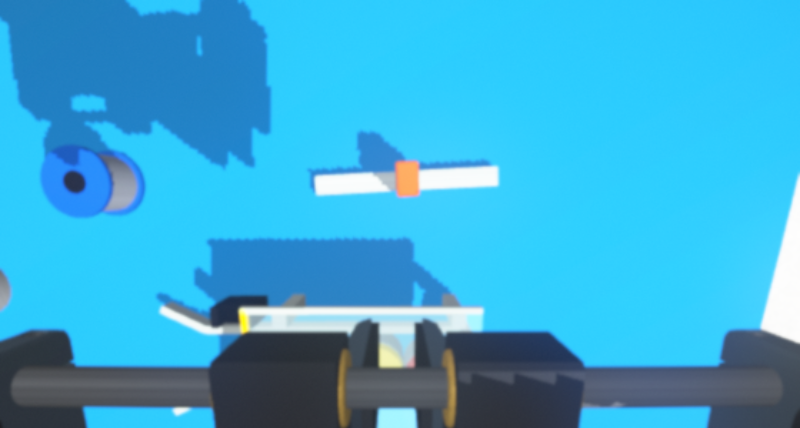

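The bar is clean in view: ends (316,186) and (498,176), grip (407,178); length measures 140.7 mm against 140, yaw about 0.113. I grasp it and hover over the seat.

```bash
python3 - <<'E'
from h import *
yw=np.pi/2+.113; tx=np.array([-np.sin(yw),np.cos(yw)]); p=np.array([441.5,152.7])-6*tx
env.grip(45); env.move_pose([*p,90],quat(yw))
print(env.servo_line([*p,17],rate=120,guard=15),env.current_position().round(1))
env.grip(5); print(env.current_width(),env.current_clock())
env.servo_line([*p,130],rate=200)
QB=quat(A)
env.move_pose(L(-24,0,130),QB); env.sleep(.2)
print(env.current_position().round(1),rack(env.current_position()),env.current_clock(),env.current_contact_force())
im,c=snap("wrist","w7"); cv2.imwrite("pics/w7c.png",cv2.resize(im,(800,600))[:,:,::-1])
snap("side","s7")
E
```

```text
False [448.2 153.5  17.6]
15.896376228302607 39.5833
[594.7  24.8 129.9] [-23.6   0.3] 41.7167 [ 0.75202586 -0.48577138 -1.55994376]
```

View pics/w7c.png

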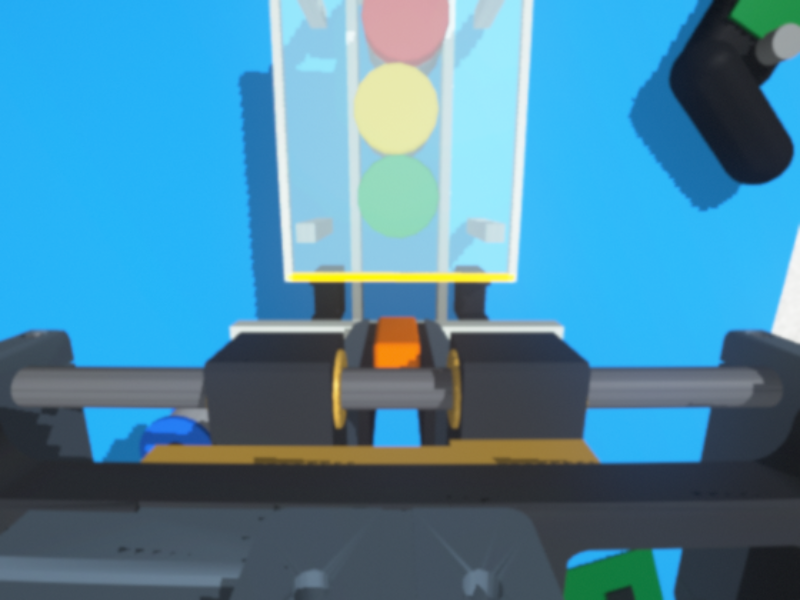

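The wrist view shows the bar held square (230–563, row 321), the strip at row 278, and the three lids in file. I check the offsets numerically, then lower.

```bash
python3 - <<'E'
from h import *
c=env.camera_model("wrist");s=lambda u,v:(u/1.42857,v/1.42857)
z=env.current_position()[2]
for n,p,h in(("barL",s(230,321),z-4),("barR",s(563,321),z-4),("stripL",s(286,274),74),("stripR",s(516,274),74),("stripbotmid",s(401,283),70),("supL",s(329,318),45),("supR",s(472,317),45),("grn",s(398,196),53),("yel",s(395,109),53),("red",s(405,22),53)):
    print(n,rack(cast(c,p,h)[0]))
E
```

```text
barL [-7.6 69.7]
barR [ -7.4 -68.8]
stripL [ 3.1 58.5]
stripR [  3.3 -62.4]
stripbotmid [-2.5 -2. ]
supL [-29.   41.3]
supR [-28.3 -45.4]
grn [43.  -0.3]
yel [87.9  1.3]
red [129.7  -3.7]
```

Vision puts the bar about 2–3 mm ahead of nominal in the grasp, so I shift back 2 mm and lower under guard (seat expected at TCP z≈47.5, a lip at ≈59).

```bash
python3 - <<'E'
from h import *
env.servo_line(L(-26.2,-1,70),rate=100)
for dx in(0,-2,2,-4,4):
    env.servo_line(L(-26.2+dx,-1,64),rate=60)
    g=env.servo_line(L(-26.2+dx,-1,45.5),rate=25,guard=6); p=env.current_position()
    print(dx,g,p[2].round(1),rack(p),env.current_contact_force().round(1),env.current_clock())
    if p[2]<51: break
E
```

```text
0 True 47.1 [-26.2  -0.8] [-0.9 -0.6  5.4] 43.4583
```

```bash
python3 - <<'E'
from h import *
env.grip(30); p=L(-26.2,-1); env.servo_line([*p[:2],150],rate=80)
env.move_pose([430,150,260],Q); env.sleep(.3)
im,c=snap("wrist","w8"); s,_=snap("side","s8"); t,ct=snap("top","t8")
print(env.current_clock())
g=blobs(im,2,16,s=120,amin=60); print([(cv2.contourArea(x),rack(cast(c,cen(x),79)[0])) for x in g[:3]])
cv2.imwrite("pics/f.png",np.hstack([cv2.resize(s[110:250,200:340],(400,400)),cv2.resize(t[150:250,130:270],(400,400))])[:,:,::-1])
E
```

```text
46.9583
[]
```

View pics/f.png

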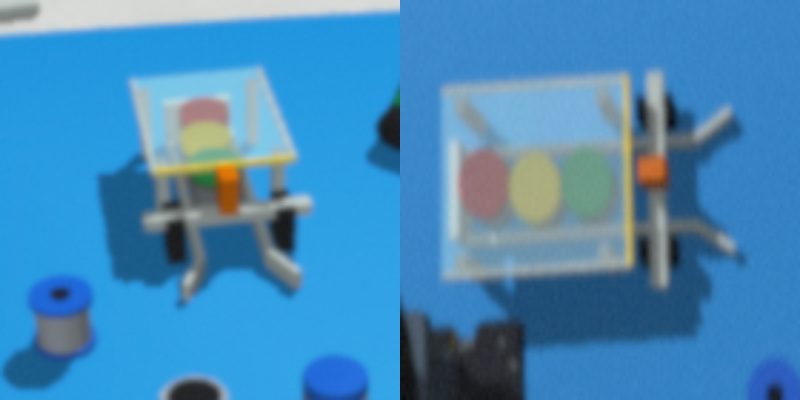

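The side and top crops show the bar flat in both notches and centred, with green, yellow and red standing in file against the stop. Handing in.

```bash
python3 -c "
from workcell import env
print(env.hand_in(),env.current_clock())"
```

```text
the job is handed in; nothing more can be done
the job is handed in; nothing more can be done
```

I handed the job in at about 47 s of the 72 s allowed: in the last pictures red, yellow and green stand in file against the end stop and the bar lies in both notches, released; hand-in reported no verdict.

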